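# Roll a reagent bottle label-up and hold the contact bar code reader on it

## Robot

A 6-joint arm with a two-finger parallel gripper is mounted at the origin on the work surface. World frame = base frame: x ahead of the robot, y to its left, z up, the work surface at z = 0. Lengths are in mm, angles in rad, forces in N, time in s.
With the tool pointing down it reaches from about 350 to 975 mm from the base axis. Payload 7.1 kg.
Tool frame: the origin (TCP) lies on the mounting face of the last link; the fingertips stand 182 mm ahead of it and the grasp point (between the pads) lies 163 mm ahead of it (ctrl.finger_overhang is the distance from the TCP to the fingertips, in mm); z points along the fingers, y is the direction in which the jaws open and shut (so a half turn about z gives the same grasp; the last joint's range is limited). The gripper opens to 88 mm and grips with 3 to 60 N. Pads are 20 mm wide; open, the fingers measure 115 mm over their backs; the gripper's body (75 mm by 178 mm) begins 61 mm behind the grasp point.
Start: joints at [1.259, 0.423, 1.63, -0, 1.089, -0.019], TCP at [180.365, 598.394, 404.675] pointing down, gripper open.
Joint ranges: [-3, 3], [-0.9, 2.11], [0.09, 2.58], [-1.31, 4.45], [0.11, 2.69], [-2.54, 2.54]. Speed limits (rad/s): [2.39, 2.39, 3.01, 3.14, 3.14, 3.14].

## Interface

Orientations are given as a rotation vector (axis times angle).
In Python, from workcell import ctrl, viewer, recognise gives the robot as it stands.
- The arm moves only by the shell command python3 -m handwheel 'ROWS'. ROWS is JSON, a list of rows, each an object of numbers: "gripper": the closure, from 0 (fully open) to 1 (shut); "tx", "ty", "tz": the shift along the tool's x, y, z in m; "rx", "ry", "rz": the turn, a rotation vector about the tool's x, y, z in degrees. In form: [{"gripper": .., "tx": .., "ty": .., "tz": .., "rx": .., "ry": .., "rz": ..}, ...]. A call has 1 to 8 rows; each row shifts and turns the commanded pose from where the row before left it, along the tool's axes as they then stand; what a row does not reach is not made up. A row lasts 1/8 s, in which the tool goes at most 62.5 mm and 10.7 degrees, less where a joint would pass 70% of its speed; a pose out of reach is approached as far as the arm can. A call with a gripper value outside its range is refused whole. The fingers move at their own pace and stop on an object; the grip force is fixed at half the most. Time passes only in rows, so rows that do not move let the fingers close. It gives the time, the measured TCP pose, the force and the opening at its end, in the units of the state.
- ctrl.get_obs(): the state, without advancing time (a new reading comes with each control period).
- viewer.get_image(name): name is "side" or "top" or "wrist"; returns a dict with "image" (480x640x3 uint8, red, green, blue), "range_z" (480x640 float32, mm along the optical axis (not along the pixel's ray), 0 where there is no reading), "vfov" (degrees; the focal length in pixels is half the picture's height over the tangent of half this angle, whatever the lens; pixels are square), "cx", "cy" (the principal point, pixels), "k1" (the pictures are not rectified: a ray, as slopes to the right and down, at radius r is drawn at 1 + k1 r^2 times it, then the intrinsics apply), "extrinsics" (4x4, takes a point from world to camera coordinates); the wrist camera has in their place "T_tool_cam" (4x4, takes a point from camera to tool coordinates, whose origin is the TCP and whose axes are the flange's). Camera axes: x right, y up, looking along -z (the intrinsics and any distortion apply to the point x, -y, -z); pixel columns grow to the right and rows downward; lengths in mm; the calibration is good to about 2 mm. A picture is of the moment at which its call begins: read the wrist's pose just before it.
- ctrl.close_job(): hands the job in, once; it reports no verdict.
Trained networks look in a picture, given as the dict that the camera call returned (one of the last four; its "shot" number tells which), for a name from the list of things; names that differ only in an ending like _2 or _b are one class to them, and where a whole thing is asked for, a point or a joint stands for the part that bears it (a point fixed in the world has none). Each returns a list of dicts, best first, with "p" (0 to 1); they miss things now and then, are a little off and sometimes report something else, mostly with a low value. They report only what shows in the picture. A call takes as long as a camera call. They do not tell look-alikes from the thing itself.
- recognise(picture, name): "xy" ([column, row] as shares, 0 to 1, of the picture: columns of its width, rows of its height, amid what is visible of it).
The state is a dict: "t": time; "qpos": joint angles; "qvel": joint speeds; "joint_torque": joint torques, N m; "ee_pos": TCP position; "orientation": TCP orientation; "ft_force": force on the tool from outside, world axes, zero at the start; "moment": the same for the moment, N m; "width": finger opening in mm.
Only numpy, scipy, OpenCV 4.12 (cv2) and the standard library are available. Lean on these libraries where they do the work, as an engineer would, in place of code of your own. Each camera call takes 0.05 s, during which the arm holds its last target.

## Task

Log in the reagent bottle that lies on its side on the rubber mat. First roll it along on the mat, without lifting it, until the middle of its bar code label faces straight up and it lies still; then take the bar code reader by its handle out of its stand and set its soft nose on the middle of the bar code, the reader upright and the long side of its nose along the bottle, pressing only lightly (about 3 N, a few millimetres of give). Finish while holding the reader there just so: do not let go or put it back, and leave the spare bottle, the slide box and the tube rack where they are.

Things in the scene. Friction and masses are not known exactly. Their poses are not given: they have to be found in the camera images.
- bottle: amber reagent bottle lying on its side, about 85 g: cylinder 36 mm in diameter and 66 mm long, then a shoulder and a white cap 25 mm in diameter (94 mm in all). Origin on its axis, mid-cylinder, 18 mm above the mat. x runs along it to the cap, z out through the middle of the label. At the start it may lie in any direction, z about 80 degrees from up. It rolls easily and stays where it is left
- bottle_label (a point): middle of the bar code, on the bottle's surface 18 mm from its axis (axes as the bottle's). The white paper label wraps 120 degrees round; the code on it covers 43 mm along the bottle and 60 degrees round it. To bring it up, the bottle must roll away from the side that the label faces, 18 mm per radian
- mat: flat dark rubber mat, 270 x 270 x 3 mm, fixed to the bench; origin at the centre of its underside. Mat and stand may be on either side
- stand: the reader's grey charging stand, fixed: base 120 x 90 x 12 mm with a raised well 79 x 46 mm, its rim 36 mm above the bench. The well is 59 x 26 mm inside. Origin at the centre of its underside, x along the well's long side
- reader: white contact bar code reader, about 180 g, standing nose down in the stand: soft black nose 52 x 19 mm (z 0 to 16 mm), head 66 x 35 mm (z 16 to 54; it rests on the stand's rim), handle 32 x 26 mm (z 54 to 140). Origin at the centre of the nose's face, 20 mm above the bench; z up the handle, x along the nose's long side, y across the handle's thin side. It clears the stand when lifted 25 mm
- reader_grip (a point): middle of the handle at the height to grip, 100 mm above the nose's face and 40 mm below the handle's top; close the fingers along the reader's y, on the 26 mm thickness
- reader_nose (a point): centre of the flat face of the nose. The nose slides into the head against a soft spring: 0.8 N per mm, up to 8 mm
- spare_bottle: bystander: an equal bottle standing upright on the far side, 94 mm high; origin at its foot
- slide_box: bystander: white flat slide box 87 x 100 x 36 mm on the far side; origin at the centre of its underside
- tube_rack: bystander: grey rack with capped tubes, 55 x 145 x 89 mm, on the far side; origin at the centre of its underside
Things that resemble listed ones, but are neither listed nor needed, are in the scene too. Leave any blue, green or yellow look-alike of the reader alone.

How it is judged (in metres and radians):
On the way, in this order (a step that is already met when the one before it is completed fails the run):
1. the bottle has been rolled until its label faces up, and lies still on the mat (angle between bottle's own z axis and vertical below 0.35 rad and linear speed of bottle below 0.01 m/s and height (world z) of bottle below 0.026 m and contact force between bottle and the fingers below 0.1 N), for 0.3 s.
2. the reader is taken out of its stand (height (world z) of reader above 0.042 m and contact force between reader and the fingers above 1 N and contact force between reader and stand below 0.1 N), for 0.1 s.
At the end, for the whole second after the job is handed in: Bottle still on the mat, label within 20 degrees of up, fingers off it; reader held in the fingers, upright within 10 degrees, nose along the bottle within 11 degrees and centred within 14 mm of the bar code's middle, pressing with 0.5 to 7 N, all through the last second (angle between bottle's own z axis and vertical below 0.35 rad and height (world z) of bottle below 0.026 m and linear speed of bottle below 0.02 m/s and distance between reader_nose and bottle_label below 0.014 m and angle between reader's own z axis and vertical below 0.17 rad and angle between the x axis of reader and the x axis of bottle, either way round below 0.2 rad and contact force between reader and bottle between 0.5 and 7 N and contact force between reader and the fingers above 1 N and contact force between reader and stand below 0.1 N and contact force between bottle and the fingers below 0.1 N); the arm keeps its last pose, push and grip.
It fails at once if the bottle is lifted off the mat or upended (height (world z) of bottle above 0.036 m).
It fails at once if the reader is pressed hard on the bottle (over 15 N) (contact force between reader and bottle above 15 N).
It fails at once if the spare bottle is moved (distance of spare_bottle from where it was at the start of the episode above 0.03 m).
It fails at once if the slide box is moved (distance of slide_box from where it was at the start of the episode above 0.03 m).
It fails at once if the tube rack is moved (distance of tube_rack from where it was at the start of the episode above 0.03 m).
It also fails if it takes over 61 s, if anything falls off the work surface, if the arm or the gripper's body presses on something with over 40 N, if the wrist force passes 120 N, or if a joint passes its speed limit or range.

## Working session

There is one attempt and no reset: what is moved stays moved. The work goes in short steps, Python scripts to look and compute and a shell command to move; the robot and the scene stay as the last step left them, time stands still between calls to the robot, and variables do not carry over. Pictures are saved under pics/ and viewed, and the job is handed in when it is done.

```bash
ls; mkdir -p pics; cat > h.py <<'E'
import numpy as np, cv2
from workcell import ctrl, viewer, recognise
from scipy.spatial.transform import Rotation as R
def shot(cam):
    o=ctrl.get_obs(); p=viewer.get_image(cam)
    if 'extrinsics' in p: T=np.linalg.inv(np.array(p['extrinsics']))
    else:
        W=np.eye(4); W[:3,:3]=R.from_rotvec(o['orientation']).as_matrix(); W[:3,3]=o['ee_pos']
        T=W@np.array(p['T_tool_cam'])
    p['T']=T; return p
def K(p):
    f=240/np.tan(np.radians(p['vfov'])/2); return np.array([[f,0,p['cx']],[0,f,p['cy']],[0,0,1.]])
def ray(p,u,v):
    # invert dist
    f=K(p)[0,0]; a=np.array([(u-p['cx'])/f,(v-p['cy'])/f]); b=a.copy()
    for _ in range(30): b=a/(1+p['k1']*(b@b))
    return b
def pt(p,u,v,z=None):
    b=ray(p,u,v); d=np.array([b[0],-b[1],-1.]); T=p['T']
    if z is None:
        r=p['range_z'][int(round(v)),int(round(u))]; return T[:3,:3]@(d*r)+T[:3,3] if r>0 else None
    w=T[:3,:3]@d; s=(z-T[2,3])/w[2]; return T[:3,3]+s*w
def cloud(p):
    h,w=p['range_z'].shape; f=K(p)[0,0]
    uu,vv=np.meshgrid(np.arange(w),np.arange(h)); a=np.stack([(uu-p['cx'])/f,(vv-p['cy'])/f],-1); b=a.copy()
    for _ in range(30): b=a/(1+p['k1']*(b**2).sum(-1,keepdims=True))
    r=p['range_z']; P=np.stack([b[...,0]*r,-b[...,1]*r,-r],-1)
    P=P@p['T'][:3,:3].T+p['T'][:3,3]; P[r<=0]=np.nan; return P
def save(p,n): cv2.imwrite('pics/'+n+'.png',p['image'][...,::-1])
E
python3 - <<'E'
from h import *
print(ctrl.get_obs())
for c in ['top','side','wrist']:
    p=shot(c); save(p,c+'0'); print(c,p['T'][:3,3],p['vfov'],p['k1'])
    for n in ['bottle','bottle_label','mat','stand','reader','reader_grip','spare_bottle','slide_box','tube_rack']:
        for d in recognise(p,n)[:4]:
            u,v=d['xy'][0]*640,d['xy'][1]*480; print(n,round(d['p'],2),round(u),round(v),pt(p,min(u,639),min(v,479)))
E
```

```text
pics
{'t': 0.0, 'qpos': array([ 1.25897109e+00,  4.23838944e-01,  1.63070728e+00, -1.40779204e-05,
        1.08860469e+00, -1.89995490e-02]), 'qvel': array([ 0.00069775,  0.00023277,  0.00032968, -0.00125666, -0.00055928,
       -0.00078853]), 'joint_torque': array([-1.13639224e-03, -5.44614208e+01, -2.73676479e+01,  6.42417488e-02,
        2.26552121e-02, -1.80210468e-04]), 'ee_pos': array([180.30005621, 598.12810531, 403.89587847]), 'orientation': array([-4.58281968e-01, -3.10773895e+00,  2.41733509e-03]), 'ft_force': array([ 0.14515549, -0.55375918,  0.09068239]), 'moment': array([ 0.00147509, -0.01879738,  0.02612048]), 'width': 87.97002414103785}
top [449.47906927  41.16403028 962.61407634] 53.25706230637607 -0.11107558286443048
bottle 0.79 434 271 [ 552.87881911 -163.15873694   37.23465307]
bottle_label 0.6 437 266 [ 561.2914367  -168.70560424   38.81556106]
mat 0.76 449 276 [ 546.52786687 -201.66206946    5.52452623]
mat 0.51 435 268 None
stand 0.74 263 300 [500.20338791 169.61957413  35.22202519]
reader 0.95 252 301 [491.25130838 174.17309031 141.82930338]
reader 0.79 206 238
[... 1116 characters left out ...]
9473 145.85714869  64.89826371]
reader 0.86 218 213 [501.54323926 294.73602023  74.87456773]
reader 0.81 269 207 [608.00017612 264.57843265  62.11059483]
reader_grip 0.97 184 282 [357.97700808 145.41473688  67.92105126]
reader_grip 0.84 216 215 [497.30482038 296.28819995  72.11697264]
reader_grip 0.78 266 206 [603.13423432 269.31597981  65.65013411]
reader_grip 0.67 245 235 [497.40396188 172.77991216  88.91311544]
spare_bottle 0.65 411 246 [754.88605381 -17.42753673  54.70495428]
slide_box 0.8 482 297 [ 762.59790662 -181.53812292   35.36255858]
tube_rack 0.72 352 214 [741.19443064 141.66306764  51.80687673]
wrist [112.61111219 619.02717689 384.86813417] 63.19835469474933 -0.05836456793708861
```

View pics/top0.png

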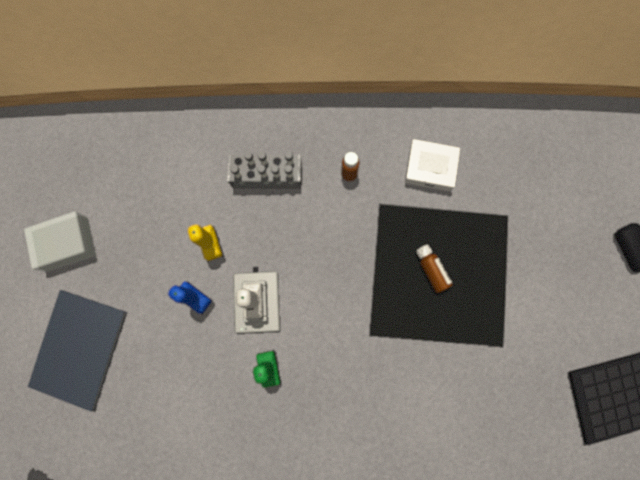

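View pics/side0.png

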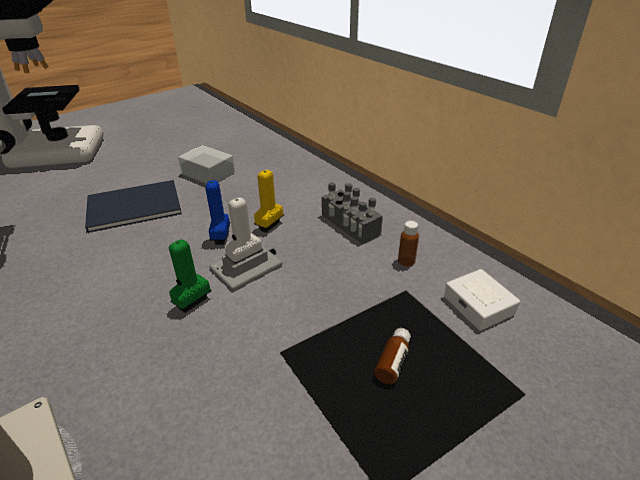

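```bash
python3 - <<'E'
import cv2,numpy as np
t=cv2.imread('pics/top0.png');s=cv2.imread('pics/side0.png')
a=cv2.resize(t[230:330,370:500],None,fx=3,fy=3,interpolation=2)
b=cv2.resize(s[310:410,330:460],None,fx=3,fy=3,interpolation=2)
c=cv2.resize(t[250:350,180:310],None,fx=3,fy=3,interpolation=2)
d=cv2.resize(s[190:290,180:310],None,fx=3,fy=3,interpolation=2)
cv2.imwrite('pics/crop0.png',np.vstack([np.hstack([a,b]),np.hstack([c,d])]))
E
```

```text
(no output)
```

View pics/crop0.png

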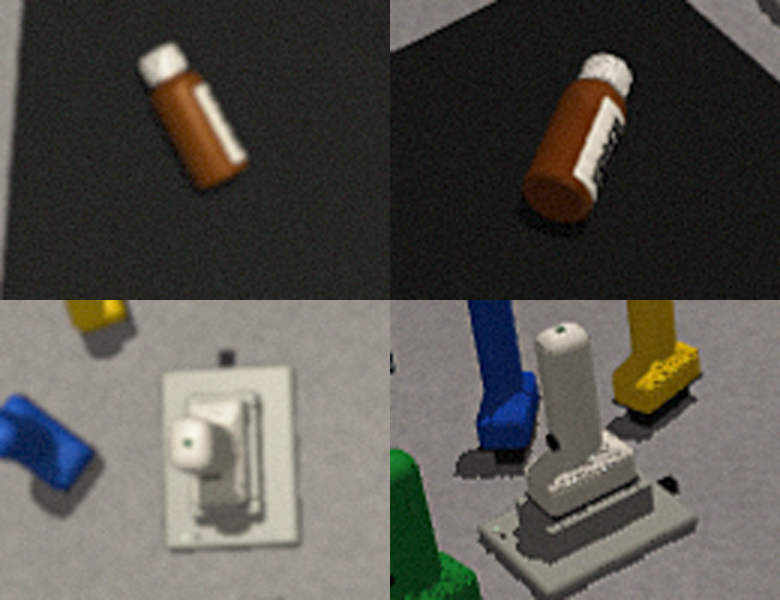

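Candidates for the reader, by top-view pixel: white (252,301), blue (190,297), yellow (205,240), green (265,370). Only the white one stands in the grey stand, and the crop confirms it. The bottle lies at about (434,270) with its cap to the upper left. Its label faces right (−y), so it has to roll towards +y. Next I measure both.

```bash
cat > bot.py <<'E'
from h import *
def fit(p, c0, rad=65):
    P=cloud(p); im=p['image'].astype(int)
    m=(np.hypot(P[...,0]-c0[0],P[...,1]-c0[1])<rad)&(P[...,2]>14)&(P[...,2]<60)
    # bright/amber: not black
    m&=(im.max(-1)>60)
    n,l,st,_=cv2.connectedComponentsWithStats(m.astype(np.uint8)); k=1+np.argmax(st[1:,4]); m=l==k
    Q=P[m]; xy=Q[:,:2]
    (c,sz,_)=cv2.minAreaRect(xy.astype(np.float32))
    box=cv2.boxPoints(cv2.minAreaRect(xy.astype(np.float32)))
    e1=box[1]-box[0]; e2=box[2]-box[1]; a=e1 if np.linalg.norm(e1)>np.linalg.norm(e2) else e2; a/=np.linalg.norm(a)
    white=(im[m].min(-1)>110)
    print('n',len(Q),'rect c',c,'size',sz,'axis deg',np.degrees(np.arctan2(a[1],a[0])),'zmax',np.percentile(Q[:,2],95))
    d=xy-np.array(c); s=d@a; t=d@np.array([-a[1],a[0]])
    for lo in range(-55,55,10):
        q=(s>=lo)&(s<lo+10)
        if q.sum()>3: print(lo,q.sum(),'t',np.percentile(t[q],[3,97]).round(1),'z',np.percentile(Q[q,2],95).round(1),'white',white[q].mean().round(2), 't white',t[q&white].mean().round(1) if (q&white).any() else None)
    return m
E
python3 - <<'E'
from bot import *
for c in ['top','side']:
    p=shot(c); fit(p,(550,-165))
p=shot('top');P=cloud(p)
m=(abs(P[...,0]-490)<80)&(abs(P[...,1]-170)<70)
for lo,hi,n in [(130,175,'handle top'),(55,85,'head'),(6,18,'base')]:
    k=m&(P[...,2]>lo)&(P[...,2]<hi); print(n,k.sum(),cv2.minAreaRect(P[k][:,:2].astype(np.float32)),np.median(P[k],0))
o=shot('wrist'); print(np.array(o['T_tool_cam']).round(3))
print('mat z',np.nanmedian(P[300:320,400:420,2]),'bench',np.nanmedian(P[380:400,420:440,2]))
E
```

```text
n 791 rect c (560.845703125, -165.32620239257812) size (94.09095764160156, 35.323577880859375) axis deg 26.415972 zmax 40.51856124148446
-55 15 t [-12.3  13.4] z 39.6 white 0.0 t white None
-45 90 t [-13.5  16.4] z 40.7 white 0.16 t white -10.0
-35 88 t [-14.7  16.9] z 40.7 white 0.26 t white -10.1
-25 94 t [-14.1  16.9] z 40.7 white 0.24 t white -9.7
-15 91 t [-16.5  16.8] z 40.4 white 0.26 t white -9.5
-5 94 t [-14.8  17. ] z 41.0 white 0.26 t white -10.0
5 88 t [-15.9  17.2] z 41.1 white 0.23 t white -10.4
15 86 t [-14.7  16.2] z 39.7 white 0.0 t white None
25 63 t [-10.   13.4] z 35.1 white 0.7 t white 2.2
35 69 t [-11.1  13.3] z 35.9 white 1.0 t white 2.5
45 13 t [-8.6 11.6] z 34.2 white 1.0 t white 2.8
n 883 rect c (560.6611328125, -165.8690948486328) size (91.97063446044922, 34.61094665527344) axis deg 27.327324 zmax 39.533873761945664
-55 18 t [-15.    8.4] z 39.3 white 0.0 t white None
-45 145 t [-16.1  15.3] z 39.8 white 0.19 t white -11.3
-35 109 t [-14.3  15.2] z 39.9 white 0.31 t white -9.2
-25 105 t [-13.4  15.3] z 39.0 white 0.3 t white -9.1
-15 95 t [-13.5  14.9] z 39
[... 281 characters left out ...]
 t white -1.3
45 4 t [-4.2  3.4] z 33.7 white 1.0 t white -1.1
handle top 293 ((497.6393737792969, 186.65037536621094), (32.29783248901367, 25.947900772094727), 2.0111958980560303) [496.40645192 184.72000745 157.63133487]
head 390 ((497.6412353515625, 187.0787353515625), (66.31571960449219, 35.639312744140625), 2.629115581512451) [489.87006065 179.57966027  66.53278129]
base 1625 ((502.1468505859375, 189.0560760498047), (130.34054565429688, 94.69622039794922), 2.481715440750122) [490.98001299 175.19806804  11.8541575 ]
[[-0.     0.965  0.262 70.826]
 [ 1.     0.    -0.     0.199]
 [-0.     0.262 -0.965 19.846]
 [ 0.     0.     0.     1.   ]]
mat z 3.3434916892656474 bench 0.43649622477062167
```

```bash
python3 -m handwheel '[{"gripper":0.66,"tx":-0.04,"ty":-0.044},{"gripper":0.66,"tx":-0.04,"ty":-0.044},{"gripper":0.66,"tx":-0.04,"ty":-0.044},{"gripper":0.66,"tx":-0.04,"ty":-0.044},{"gripper":0.66,"tx":-0.04,"ty":-0.044},{"gripper":0.66,"tx":-0.04,"ty":-0.044},{"gripper":0.66,"tx":-0.04,"ty":-0.044},{"gripper":0.66,"tx":-0.04,"ty":-0.044}]'; python3 -m handwheel '[{"gripper":0.66,"tx":-0.04,"ty":-0.044},{"gripper":0.66,"tx":-0.04,"ty":-0.044},{"gripper":0.66,"tx":-0.04,"ty":-0.044},{"gripper":0.66,"tx":-0.04,"ty":-0.044},{"gripper":0.66,"tx":-0.04,"ty":-0.044},{"gripper":0.66,"tx":-0.04,"ty":-0.044},{"gripper":0.66,"tx":-0.04,"ty":-0.044}]';  python3 -m handwheel '[{"gripper":0.66,"rz":9.3},{"gripper":0.66,"rz":9.3},{"gripper":0.66,"rz":9.3},{"gripper":0.66,"rz":9.3},{"gripper":0.66,"rz":9.3},{"gripper":0.66}]'
```

```text
$[0]: bad value
$[0]: bad value
$[0]: bad value
```

```bash
cat > go.py <<'E'
import sys
from h import *
def rep(tx,ty,tz,psi):
    o=ctrl.get_obs(); M=R.from_rotvec(o['orientation']).as_matrix(); d=np.array([tx,ty,tz])-o['ee_pos']
    ps=np.degrees(np.arctan2(M[1,1],M[0,1]))
    print('t',o['t'],'pos',o['ee_pos'].round(1),'psi',ps.round(2),'tilt',np.degrees(np.arccos(-M[2,2])).round(2),'w',round(o['width'],1),'F',o['ft_force'].round(2))
    print('tool shift mm',(M.T@d).round(1),'rz',((ps-psi+180)%360-180).round(2), 'rotvec to', np.degrees((R.from_matrix(M).inv()*R.from_matrix(np.array([[-np.sin(np.radians(psi)),np.cos(np.radians(psi)),0],[np.cos(np.radians(psi)),np.sin(np.radians(psi)),0],[0,0,-1]]).T if 0 else np.column_stack([[-np.sin(np.radians(psi)),np.cos(np.radians(psi)),0],[np.cos(np.radians(psi)),np.sin(np.radians(psi)),0],[0,0,-1]]))).as_rotvec()).round(2))
if __name__=='__main__': rep(*map(float,sys.argv[1:]))
E
python3 go.py 567 -209 250 26.7; python3 - <<'E'
from bot import *
p=shot('wrist'); save(p,'w1'); fit(p,(560,-165))
E
```

```text
t 1.7 pos [180.4 598.4 404.7] psi 73.23 tilt 0.0 w 87.5 F [-0.8  -1.46 -0.01]
tool shift mm [-603.2 -661.4  154.7] rz 46.53 rotvec to [-0.    0.   46.53]Traceback (most recent call last):
  File "<stdin>", line 2, in <module>
  File "bot.py", line 7, in fit
    n,l,st,_=cv2.connectedComponentsWithStats(m.astype(np.uint8)); k=1+np.argmax(st[1:,4]); m=l==k
                                                                       ~~~~~~~~~^^^^^^^^^^
    return _wrapfunc(a, 'argmax', axis=axis, out=out, **kwds)
    return bound(*args, **kwds)
ValueError: attempt to get argmax of an empty sequence
```

View pics/w1.png

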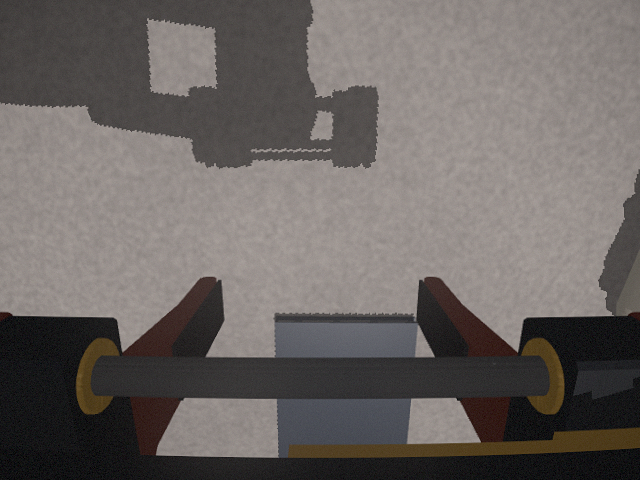

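The wrist view still shows bare bench, because the arm didn't move: rows seem to need every key.

```bash
python3 -m handwheel '[{"gripper":0.66,"tx":-0.04,"ty":-0.044,"tz":0,"rx":0,"ry":0,"rz":0},{"gripper":0.66,"tx":-0.04,"ty":-0.044,"tz":0,"rx":0,"ry":0,"rz":0},{"gripper":0.66,"tx":-0.04,"ty":-0.044,"tz":0,"rx":0,"ry":0,"rz":0},{"gripper":0.66,"tx":-0.04,"ty":-0.044,"tz":0,"rx":0,"ry":0,"rz":0},{"gripper":0.66,"tx":-0.04,"ty":-0.044,"tz":0,"rx":0,"ry":0,"rz":0},{"gripper":0.66,"tx":-0.04,"ty":-0.044,"tz":0,"rx":0,"ry":0,"rz":0},{"gripper":0.66,"tx":-0.04,"ty":-0.044,"tz":0,"rx":0,"ry":0,"rz":0},{"gripper":0.66,"tx":-0.04,"ty":-0.044,"tz":0,"rx":0,"ry":0,"rz":0}]'; python3 go.py 567 -209 250 26.7
```

```text
t: 2.75
ee_pos: [385.7, 167.3, 405.1]
orientation: [0.458, 3.107, 0.001]
ft_force: [2.0, 0.5, -0.0]
width: 29.6
t 2.75 pos [385.7 167.3 405.1] psi 73.24 tilt 0.07 w 29.6 F [ 1.99  0.45 -0.02]
tool shift mm [-281.9 -308.1  155.1] rz 46.54 rotvec to [7.000e-02 3.000e-02 4.654e+01]
```

```bash
python3 -m handwheel '[{"gripper":0.66,"tx":-0.04,"ty":-0.044,"tz":0,"rx":0,"ry":0,"rz":0},{"gripper":0.66,"tx":-0.04,"ty":-0.044,"tz":0,"rx":0,"ry":0,"rz":0},{"gripper":0.66,"tx":-0.04,"ty":-0.044,"tz":0,"rx":0,"ry":0,"rz":0},{"gripper":0.66,"tx":-0.04,"ty":-0.044,"tz":0,"rx":0,"ry":0,"rz":0},{"gripper":0.66,"tx":-0.04,"ty":-0.044,"tz":0,"rx":0,"ry":0,"rz":0},{"gripper":0.66,"tx":-0.04,"ty":-0.044,"tz":0,"rx":0,"ry":0,"rz":0},{"gripper":0.66,"tx":-0.04,"ty":-0.044,"tz":0,"rx":0,"ry":0,"rz":0}]';python3 -m handwheel '[{"gripper":0.66,"tx":0,"ty":0,"tz":0.02,"rx":0,"ry":0,"rz":9.3},{"gripper":0.66,"tx":0,"ty":0,"tz":0.02,"rx":0,"ry":0,"rz":9.3},{"gripper":0.66,"tx":0,"ty":0,"tz":0.02,"rx":0,"ry":0,"rz":9.3},{"gripper":0.66,"tx":0,"ty":0,"tz":0.02,"rx":0,"ry":0,"rz":9.3},{"gripper":0.66,"tx":0,"ty":0,"tz":0.02,"rx":0,"ry":0,"rz":9.3},{"gripper":0.66,"tx":0,"ty":0,"tz":0,"rx":0,"ry":0,"rz":0}]'; python3 go.py 567 -209 191 26.7; python3 - <<'E'
from bot import *
p=shot('wrist'); save(p,'w2'); fit(p,(560,-165))
E
```

```text
t: 3.62
ee_pos: [564.9, -208.7, 404.8]
orientation: [0.459, 3.108, 0.0]
ft_force: [0.3, -0.2, 0.3]
width: 29.7
t: 4.38
ee_pos: [563.8, -206.5, 303.3]
orientation: [-1.644, -2.673, 0.001]
ft_force: [0.2, 0.2, 0.3]
width: 29.5
t 4.375 pos [ 563.8 -206.5  303.3] psi 26.81 tilt 0.17 w 29.5 F [0.22 0.22 0.35]
tool shift mm [ -3.9   1.9 112.3] rz 0.11 rotvec to [-0.12 -0.13  0.11]
n 7251 rect c (561.5294189453125, -164.34336853027344) size (94.63228607177734, 35.441532135009766) axis deg 26.790604 zmax 39.207973738248555
-55 155 t [-13.6  15.5] z 38.5 white 0.0 t white None
-45 853 t [-15.7  17.3] z 39.4 white 0.16 t white -11.3
-35 847 t [-15.4  17.2] z 39.3 white 0.23 t white -10.5
-25 837 t [-15.4  17.3] z 39.4 white 0.23 t white -10.6
-15 860 t [-15.5  17.3] z 39.5 white 0.24 t white -10.7
-5 855 t [-15.4  17.3] z 39.3 white 0.23 t white -10.5
5 859 t [-16.1  17.3] z 39.3 white 0.2 t white -11.1
15 713 t [-14.7  16.7] z 39.0 white 0.0 t white None
25 577 t [-11.1  12.4] z 34.0 white 0.74 t white 1.1
35 605 t [-11.3  12.8] z 34.3 white 0.99 t white 1.3
45 90 t [-9.8 11.6] z 33.7 white 1.0 t white 1.4
```

View pics/w2.png

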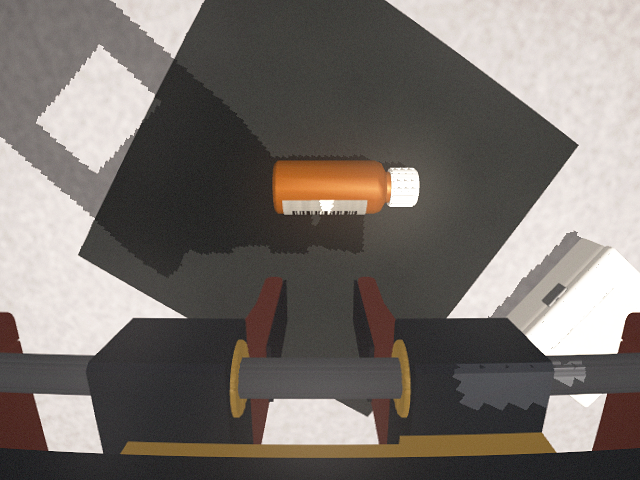

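```bash
python3 -m handwheel '[{"gripper":0.66,"tx":-0.002,"ty":0.003,"tz":0.04,"rx":0,"ry":0,"rz":0},{"gripper":0.66,"tx":0,"ty":0,"tz":0.04,"rx":0,"ry":0,"rz":0},{"gripper":0.66,"tx":0,"ty":0,"tz":0.02,"rx":0,"ry":0,"rz":0},{"gripper":0.66,"tx":0,"ty":0,"tz":0.011,"rx":0,"ry":0,"rz":0},{"gripper":0.66,"tx":0,"ty":0,"tz":0,"rx":0,"ry":0,"rz":0}]'; python3 go.py 567 -207 191 26.7; python3 - <<'E'
from bot import *
p=shot('wrist'); save(p,'w3')
E
```

```text
t: 5.05
ee_pos: [568.1, -207.3, 193.9]
orientation: [1.647, 2.675, 0.0]
ft_force: [0.6, 0.1, 0.4]
width: 29.8
t 5.05 pos [ 568.1 -207.3  193.9] psi 26.76 tilt 0.01 w 29.8 F [0.62 0.06 0.35]
tool shift mm [ 0.7 -0.9  2.9] rz 0.06 rotvec to [0.   0.01 0.06]
```

View pics/w3.png

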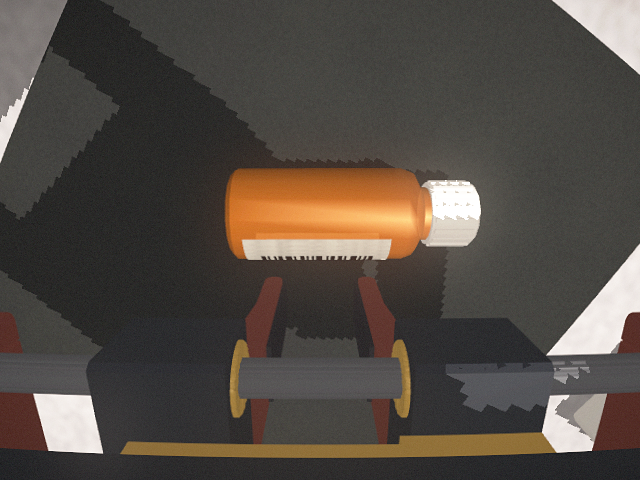

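```bash
python3 -m handwheel '[{"gripper":0.66,"tx":0.006,"ty":0,"tz":0.002,"rx":0,"ry":0,"rz":0},{"gripper":0.66,"tx":0.004,"ty":0,"tz":0,"rx":0,"ry":0,"rz":0},{"gripper":0.66,"tx":0.003,"ty":0,"tz":0,"rx":0,"ry":0,"rz":0},{"gripper":0.66,"tx":0.003,"ty":0,"tz":0,"rx":0,"ry":0,"rz":0},{"gripper":0.66,"tx":0.003,"ty":0,"tz":0,"rx":0,"ry":0,"rz":0},{"gripper":0.66,"tx":0.003,"ty":0,"tz":0,"rx":0,"ry":0,"rz":0},{"gripper":0.66,"tx":0.003,"ty":0,"tz":0,"rx":0,"ry":0,"rz":0},{"gripper":0.66,"tx":0,"ty":0,"tz":0,"rx":0,"ry":0,"rz":0}]'; python3 go.py 567 -207 191 26.7; python3 - <<'E'
from bot import *
p=shot('wrist'); save(p,'w4'); fit(p,(550,-150))
E
```

```text
t: 6.1
ee_pos: [556.5, -184.6, 191.6]
orientation: [-1.647, -2.675, 0.0]
ft_force: [0.8, 1.0, 0.7]
width: 29.9
t 6.1 pos [ 556.5 -184.6  191.6] psi 26.74 tilt 0.02 w 29.9 F [0.83 0.99 0.69]
tool shift mm [-24.7  -0.7   0.6] rz 0.04 rotvec to [-0.01 -0.02  0.04]
n 21996 rect c (556.496337890625, -154.19573974609375) size (94.62242126464844, 43.624420166015625) axis deg 26.658632 zmax 43.934811473983856
-55 329 t [-6.8 19.8] z 38.4 white 0.0 t white None
-45 2763 t [-16.3  21.3] z 47.3 white 0.35 t white 2.2
-35 3001 t [-16.9  21.2] z 54.4 white 0.39 t white 4.1
-25 2281 t [-9.1 21.4] z 39.8 white 0.52 t white 3.9
-15 2233 t [-8.9 21.4] z 39.9 white 0.52 t white 4.5
-5 2678 t [-17.2  21.4] z 45.1 white 0.45 t white 4.3
5 3200 t [-16.4  21.3] z 54.0 white 0.38 t white 3.1
15 1947 t [-9.4 21. ] z 39.1 white 0.11 t white 5.4
25 1656 t [-6.5 16.4] z 34.1 white 0.79 t white 6.4
35 1711 t [-6.1 16.8] z 34.3 white 1.0 t white 6.5
45 197 t [-4.4 15.6] z 33.7 white 0.96 t white 6.5
```

View pics/w4.png

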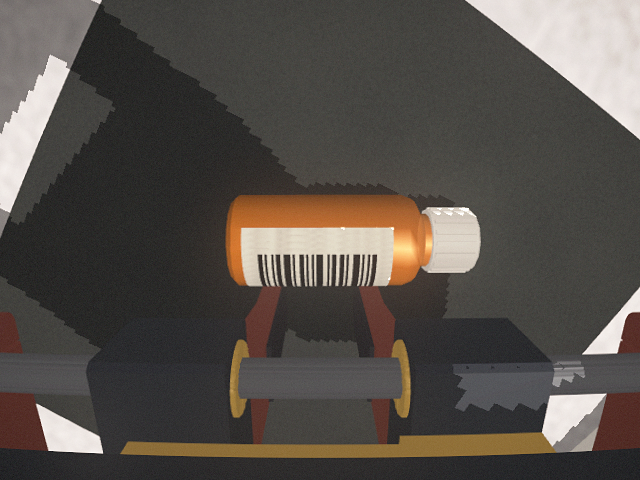

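```bash
cat > lab.py <<'E'
from h import *
def lab(p,c0,ax):
    P=cloud(p); im=p['image'].astype(int); a=np.array([np.cos(np.radians(ax)),np.sin(np.radians(ax))]); n=np.array([-a[1],a[0]])
    s=(P[...,:2]-c0)@a; t=(P[...,:2]-c0)@n; z=P[...,2]
    m=(abs(s)<24)&(abs(t)<50)&(z>23)&(z<45)&(im.max(-1)>60)
    # circle fit with known R=18, zc=21 -> tc
    from scipy.optimize import least_squares
    T,Z=t[m],z[m]; 
    r=least_squares(lambda q:np.hypot(T-q[0],Z-q[1])-18,[np.median(T),21],loss='soft_l1'); tc,zc=r.x
    S=(P[...,:2]-c0)@a; m2=m&(abs(np.hypot(t-tc,z-zc)-18)<3)
    ang=np.degrees(np.arctan2(t-tc,z-zc)); sat=(im.max(-1)-im.min(-1))
    w=sat<60   # white or black: label ; amber is saturated
    print('tc,zc',r.x.round(2),'centre',(c0+n*tc).round(1))
    for lo in range(-90,90,10):
        k=m2&(ang>=lo)&(ang<lo+10)
        if k.sum()>20: print(lo,k.sum(),'label share',w[k].mean().round(2),'dark share',(im[k].max(-1)<90).mean().round(2))
    return m2&w,ang
E
python3 -m handwheel '[{"gripper":0.66,"tx":0.003,"ty":0,"tz":0,"rx":0,"ry":0,"rz":0},{"gripper":0.66,"tx":0.003,"ty":0,"tz":0,"rx":0,"ry":0,"rz":0},{"gripper":0.66,"tx":0.003,"ty":0,"tz":0,"rx":0,"ry":0,"rz":0},{"gripper":0.66,"tx":0.003,"ty":0,"tz":0,"rx":0,"ry":0,"rz":0},{"gripper":0.66,"tx":0,"ty":0,"tz":0,"rx":0,"ry":0,"rz":0}]'; python3 go.py 567 -207 191 26.7; python3 - <<'E'
from lab import *
p=shot('wrist'); save(p,'w5'); lab(p,np.array([538,-150.]),26.7)
E
```

```text
t: 6.78
ee_pos: [551.1, -173.8, 191.6]
orientation: [-1.647, -2.675, 0.0]
ft_force: [-0.1, -0.5, -0.4]
width: 30.0
t 6.775 pos [ 551.1 -173.8  191.6] psi 26.74 tilt 0.02 w 30.0 F [-0.11 -0.46 -0.38]
tool shift mm [-36.8  -0.7   0.6] rz 0.04 rotvec to [-0.01 -0.01  0.04]
tc,zc [ 3.47 21.69] centre [ 536.4 -146.9]
-90 72 label share 1.0 dark share 0.04
-80 115 label share 1.0 dark share 0.01
-60 188 label share 1.0 dark share 0.0
-50 429 label share 1.0 dark share 0.0
-40 616 label share 1.0 dark share 0.0
-30 731 label share 1.0 dark share 0.07
-20 790 label share 1.0 dark share 0.27
-10 957 label share 1.0 dark share 0.31
0 1072 label share 1.0 dark share 0.3
10 1151 label share 1.0 dark share 0.28
20 1113 label share 1.0 dark share 0.28
30 1009 label share 1.0 dark share 0.24
40 996 label share 1.0 dark share 0.0
50 858 label share 1.0 dark share 0.0
60 630 label share 1.0 dark share 0.0
70 311 label share 0.06 dark share 0.0
80 200 label share 0.0 dark share 0.0
```

View pics/w5.png

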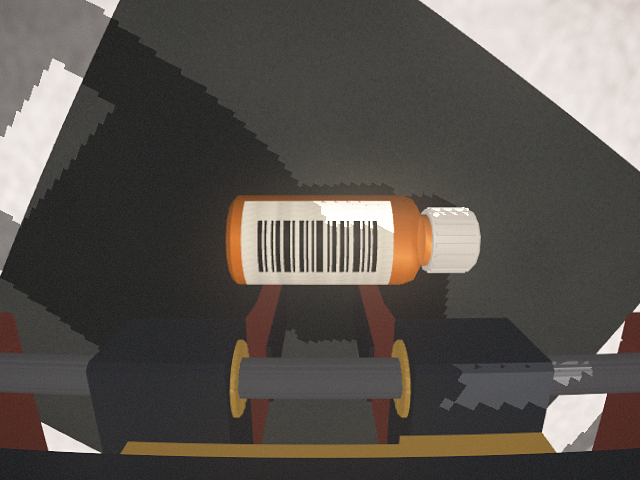

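```bash

python3 -m handwheel '[{"gripper":0.66,"tx":-0.006,"ty":0,"tz":0,"rx":0,"ry":0,"rz":0},{"gripper":0.66,"tx":-0.012,"ty":0,"tz":0,"rx":0,"ry":0,"rz":0},{"gripper":0.66,"tx":-0.012,"ty":0,"tz":-0.01,"rx":0,"ry":0,"rz":0},{"gripper":0.66,"tx":-0.01,"ty":0,"tz":-0.05,"rx":0,"ry":0,"rz":0},{"gripper":0.66,"tx":-0.01,"ty":0,"tz":-0.05,"rx":0,"ry":0,"rz":0},{"gripper":0.66,"tx":0,"ty":0,"tz":0,"rx":0,"ry":0,"rz":0}]'; python3 go.py 567 -207 191 26.7; python3 - <<'E'
from lab import *; from bot import fit
p=shot('wrist'); save(p,'w6'); fit(p,(545,-140)); lab(p,np.array([538,-150.]),26.7)
p=shot('top'); save(p,'t6'); fit(p,(545,-140)); lab(p,np.array([538,-150.]),26.7)
E
```

```text
t: 7.58
ee_pos: [575.7, -220.7, 306.8]
orientation: [1.645, 2.666, 0.002]
ft_force: [0.7, -0.6, 0.4]
width: 29.9
t 7.575 pos [ 575.7 -220.7  306.8] psi 26.66 tilt 0.54 w 29.9 F [ 0.7  -0.59  0.37]
tool shift mm [ 17.   -2.4 115.7] rz -0.04 rotvec to [ 0.35  0.41 -0.04]
n 7419 rect c (548.9526977539062, -139.2773895263672) size (94.16035461425781, 35.214752197265625) axis deg 26.490898 zmax 39.807292522527646
-55 136 t [-15.7  13.6] z 38.4 white 0.0 t white None
-45 913 t [-16.9  15.1] z 39.7 white 0.59 t white -0.3
-35 822 t [-16.9  15.8] z 40.0 white 0.83 t white -0.6
-25 878 t [-16.9  15.8] z 40.1 white 0.78 t white -0.5
-15 783 t [-16.9  15.8] z 40.0 white 0.81 t white -0.6
-5 863 t [-16.9  15.9] z 40.2 white 0.77 t white -0.6
5 867 t [-16.8  15.9] z 39.8 white 0.71 t white -0.2
15 789 t [-16.2  15. ] z 39.1 white 0.0 t white None
25 621 t [-12.3  11.2] z 34.3 white 0.68 t white -0.7
35 656 t [-12.9  11.2] z 34.4 white 1.0 t white -0.9
45 91 t [-11.7  10. ] z 33.5 white 0.99 t white -1.1
tc,zc [ 4.32 21.5 ] centre [ 536.1 -146.1]
-80 95 label share 0.16 dark share 0.0
-70 154 labe
[... 956 characters left out ...]
z 41.0 white 0.88 t white 1.7
5 92 t [-15.9  16.7] z 41.6 white 0.8 t white 1.3
15 84 t [-14.8  16.2] z 40.0 white 0.0 t white None
25 64 t [-11.   11.7] z 34.8 white 0.72 t white 1.3
35 68 t [-11.1  12.3] z 34.9 white 0.99 t white 1.6
45 15 t [-9.8 10.6] z 34.9 white 1.0 t white 0.7
tc,zc [ 3.66 22.04] centre [ 536.4 -146.7]
-50 30 label share 1.0 dark share 0.0
-30 32 label share 1.0 dark share 0.0
-20 32 label share 1.0 dark share 0.0
-10 39 label share 1.0 dark share 0.0
0 37 label share 1.0 dark share 0.0
10 42 label share 1.0 dark share 0.0
20 33 label share 1.0 dark share 0.0
30 37 label share 1.0 dark share 0.0
40 27 label share 1.0 dark share 0.0
50 33 label share 1.0 dark share 0.0
```

View pics/w6.png

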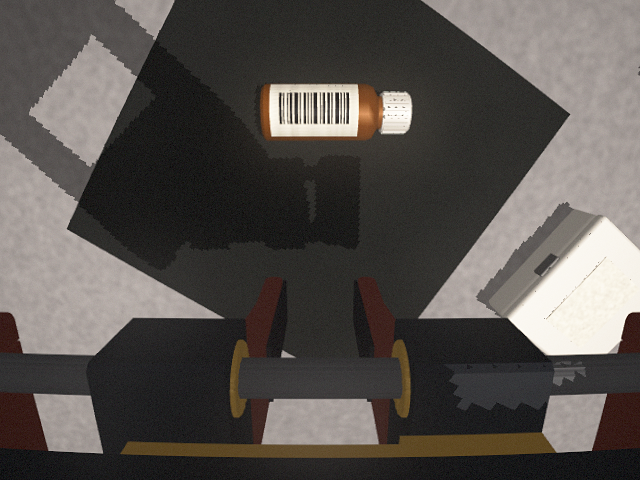

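The label now faces up, about 5° past vertical on the code edges and well inside tolerance. In the wrist view the code sits at (315,107). Next I turn and lift, then head for the white reader.

```bash

python3 -m handwheel '[{"gripper":0.66,"tx":0,"ty":0,"tz":-0.01,"rx":0,"ry":0,"rz":-9.4},{"gripper":0,"tx":0,"ty":0,"tz":-0.012,"rx":0,"ry":0,"rz":-9.4},{"gripper":0,"tx":0,"ty":0,"tz":-0.012,"rx":0,"ry":0,"rz":-9.4},{"gripper":0,"tx":0,"ty":0,"tz":-0.012,"rx":0,"ry":0,"rz":-9.4},{"gripper":0,"tx":0,"ty":0,"tz":-0.012,"rx":0,"ry":0,"rz":-9.4},{"gripper":0,"tx":0,"ty":0,"tz":-0.012,"rx":0,"ry":0,"rz":-9.4},{"gripper":0,"tx":0,"ty":0,"tz":-0.012,"rx":0,"ry":0,"rz":-9.4},{"gripper":0,"tx":0,"ty":0,"tz":0,"rx":0,"ry":0,"rz":0}]'; python3 go.py 497.6 187 390 92.5
```

```text
t: 8.68
ee_pos: [573.7, -218.7, 383.0]
orientation: [0.067, -3.14, -0.001]
ft_force: [0.5, -0.1, 0.2]
width: 87.7
t 8.675 pos [ 573.7 -218.7  383. ] psi 92.44 tilt 0.06 w 87.7 F [ 0.51 -0.07  0.2 ]
tool shift mm [ 58.7 408.6  -6.8] rz -0.06 rotvec to [ 0.02 -0.06 -0.06]
```

```bash

python3 -m handwheel '[{"gripper":0,"tx":0.008,"ty":0.058,"tz":-0.001,"rx":0,"ry":0,"rz":0},{"gripper":0,"tx":0.008,"ty":0.058,"tz":-0.001,"rx":0,"ry":0,"rz":0},{"gripper":0,"tx":0.008,"ty":0.058,"tz":-0.001,"rx":0,"ry":0,"rz":0},{"gripper":0,"tx":0.008,"ty":0.058,"tz":-0.001,"rx":0,"ry":0,"rz":0},{"gripper":0,"tx":0.008,"ty":0.058,"tz":-0.001,"rx":0,"ry":0,"rz":0},{"gripper":0,"tx":0.008,"ty":0.058,"tz":-0.001,"rx":0,"ry":0,"rz":0},{"gripper":0,"tx":0.01,"ty":0.06,"tz":-0.001,"rx":0,"ry":0,"rz":0},{"gripper":0,"tx":0,"ty":0,"tz":0,"rx":0,"ry":0,"rz":0}]'; python3 go.py 497.6 187 283 92.5; python3 - <<'E'
from h import *
p=shot('wrist'); save(p,'w7');P=cloud(p)
m=(abs(P[...,0]-490)<80)&(abs(P[...,1]-180)<60)
for lo,hi,n in [(135,170,'handle top'),(60,80,'head'),(6,18,'base')]:
    k=m&(P[...,2]>lo)&(P[...,2]<hi)
    if k.sum()>5: print(n,k.sum(),cv2.minAreaRect(P[k][:,:2].astype(np.float32)),np.median(P[k],0),P[k].min(0).round(1),P[k].max(0).round(1))
E
```

```text
t: 9.68
ee_pos: [496.6, 189.5, 389.4]
orientation: [0.072, -3.139, 0.0]
ft_force: [0.1, -0.4, -0.8]
width: 87.7
t 9.675 pos [496.6 189.5 389.4] psi 92.64 tilt 0.12 w 87.7 F [ 0.08 -0.43 -0.75]
tool shift mm [ -1.2  -2.5 106.4] rz 0.14 rotvec to [-0.01 -0.12  0.14]
handle top 2283 ((496.9856262207031, 188.14459228515625), (30.254135131835938, 25.823335647583008), 3.264497995376587) [493.88769647 187.99002096 158.10277312] [481.8 174.9 135. ] [512.2 201.2 162.2]
head 1303 ((490.2584533691406, 187.8821258544922), (48.77450180053711, 34.586483001708984), 2.209127902984619) [476.94094765 187.31970315  66.74381327] [465.4 170.1  60. ] [514.  206.1  79.9]
base 6758 ((498.15777587890625, 187.97988891601562), (120.02670288085938, 90.42488861083984), 2.631045341491699) [480.33991718 186.53330708  12.02065177] [436.4 140.8   6.1] [560.  235.4  17.8]
```

View pics/w7.png

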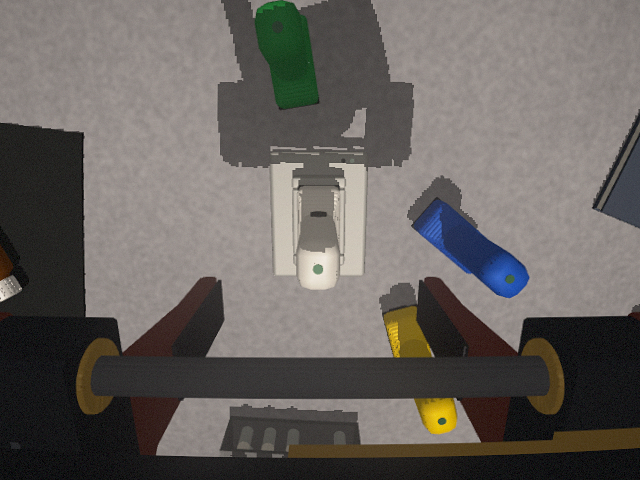

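```bash

python3 -m handwheel '[{"gripper":0,"tx":-0.001,"ty":-0.002,"tz":0.03,"rx":0,"ry":0,"rz":0},{"gripper":0,"tx":0,"ty":0,"tz":0.035,"rx":0,"ry":0,"rz":0},{"gripper":0,"tx":0,"ty":0,"tz":0.03,"rx":0,"ry":0,"rz":0},{"gripper":0,"tx":0,"ty":0,"tz":0.011,"rx":0,"ry":0,"rz":0},{"gripper":0,"tx":0,"ty":0,"tz":0,"rx":0,"ry":0,"rz":0}]'; python3 go.py 497.5 187.8 283 92.5
```

```text
t: 10.35
ee_pos: [499.0, 183.4, 284.0]
orientation: [0.066, -3.139, 0.001]
ft_force: [-0.4, 0.3, 0.5]
width: 87.6
t 10.35 pos [499.  183.4 284. ] psi 92.4 tilt 0.11 w 87.6 F [-0.44  0.26  0.54]
tool shift mm [1.4 4.5 1. ] rz -0.1 rotvec to [-0.04 -0.1  -0.1 ]
```

```bash

python3 -m handwheel '[{"gripper":0,"tx":0.001,"ty":0.004,"tz":0.001,"rx":0,"ry":0,"rz":0},{"gripper":0,"tx":0,"ty":0,"tz":0,"rx":0,"ry":0,"rz":0}]'; python3 go.py 497.5 187.8 283 92.5
python3 - <<'E'
from h import *
p=shot('top');P=cloud(p)
p=shot('wrist'); save(p,'w8')
E
```

```text
t: 10.6
ee_pos: [498.0, 188.6, 284.6]
orientation: [-0.069, 3.139, 0.001]
ft_force: [-0.0, -0.6, -0.2]
width: 88.1
t 10.6 pos [498.  188.6 284.6] psi 92.53 tilt 0.1 w 88.1 F [-0.02 -0.6  -0.16]
tool shift mm [ 0.6 -0.8  1.6] rz 0.03 rotvec to [0.03 0.1  0.03]
```

View pics/w8.png

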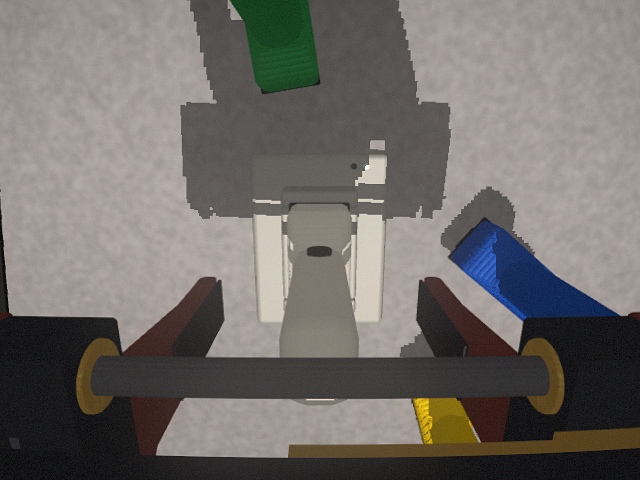

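The white handle at column 319 is centred between the fingers, so I close.

```bash

python3 -m handwheel '[{"gripper":0.5,"tx":0,"ty":0,"tz":0,"rx":0,"ry":0,"rz":0},{"gripper":0.7,"tx":0,"ty":0,"tz":0,"rx":0,"ry":0,"rz":0},{"gripper":1,"tx":0,"ty":0,"tz":0,"rx":0,"ry":0,"rz":0},{"gripper":1,"tx":0,"ty":0,"tz":0,"rx":0,"ry":0,"rz":0},{"gripper":1,"tx":0,"ty":0,"tz":0,"rx":0,"ry":0,"rz":0}]'; python3 go.py 497.5 187.8 400 92.5
```

```text
t: 11.32
ee_pos: [497.7, 188.3, 283.6]
orientation: [0.069, -3.141, 0.0]
ft_force: [0.0, 0.5, -0.2]
width: 41.5
t 11.325 pos [497.7 188.3 283.6] psi 92.52 tilt 0.01 w 41.5 F [ 0.01  0.55 -0.18]
tool shift mm [   0.3   -0.5 -116.4] rz 0.02 rotvec to [-0.   -0.01  0.02]
```

```bash

python3 -m handwheel '[{"gripper":1,"tx":0,"ty":0,"tz":0,"rx":0,"ry":0,"rz":0},{"gripper":1,"tx":0,"ty":0,"tz":0,"rx":0,"ry":0,"rz":0},{"gripper":1,"tx":0,"ty":0,"tz":0,"rx":0,"ry":0,"rz":0},{"gripper":1,"tx":0,"ty":0,"tz":0,"rx":0,"ry":0,"rz":0}]'; python3 go.py 497.5 187.8 400 92.5
```

```text
t: 11.82
ee_pos: [497.8, 188.3, 283.7]
orientation: [0.069, -3.141, 0.0]
ft_force: [0.2, 0.2, -1.1]
width: 25.7
t 11.825 pos [497.8 188.3 283.7] psi 92.52 tilt 0.0 w 25.7 F [ 0.2   0.22 -1.1 ]
tool shift mm [   0.3   -0.5 -116.3] rz 0.02 rotvec to [-0.   -0.    0.02]
```

```bash

python3 -m handwheel '[{"gripper":1,"tx":0,"ty":0,"tz":-0.006,"rx":0,"ry":0,"rz":0},{"gripper":1,"tx":0,"ty":0,"tz":-0.012,"rx":0,"ry":0,"rz":0},{"gripper":1,"tx":0,"ty":0,"tz":-0.02,"rx":0,"ry":0,"rz":0},{"gripper":1,"tx":0,"ty":0,"tz":-0.025,"rx":0,"ry":0,"rz":0},{"gripper":1,"tx":0,"ty":0,"tz":-0.025,"rx":0,"ry":0,"rz":0},{"gripper":1,"tx":0,"ty":0,"tz":-0.01,"rx":0,"ry":0,"rz":0},{"gripper":1,"tx":0,"ty":0,"tz":0,"rx":0,"ry":0,"rz":0}]'; python3 go.py 536.2 -146.2 380 116.6
python3 - <<'E'
from h import *
p=shot('side'); save(p,'s9'); p=shot('wrist'); save(p,'w9')
E
```

```text
t: 12.7
ee_pos: [497.8, 188.3, 382.4]
orientation: [-0.069, 3.139, 0.001]
ft_force: [0.2, -0.4, -1.7]
width: 25.6
t 12.7 pos [497.8 188.3 382.4] psi 92.53 tilt 0.09 w 25.6 F [ 0.19 -0.35 -1.7 ]
tool shift mm [ -23.6 -335.9    2.3] rz -24.07 rotvec to [ 1.000e-02  9.000e-02 -2.407e+01]
```

View pics/s9.png

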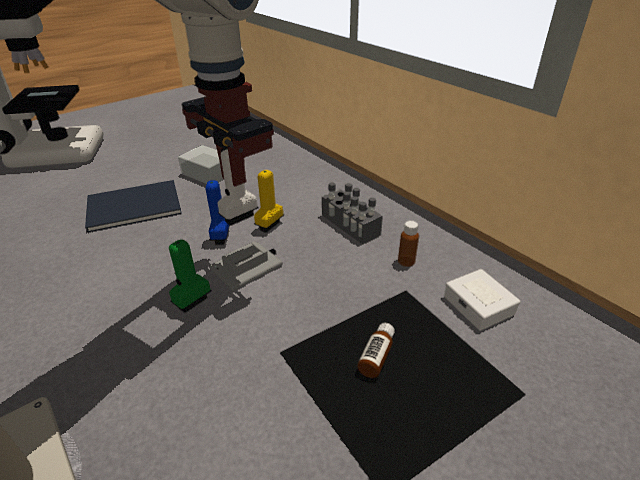

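View pics/w9.png

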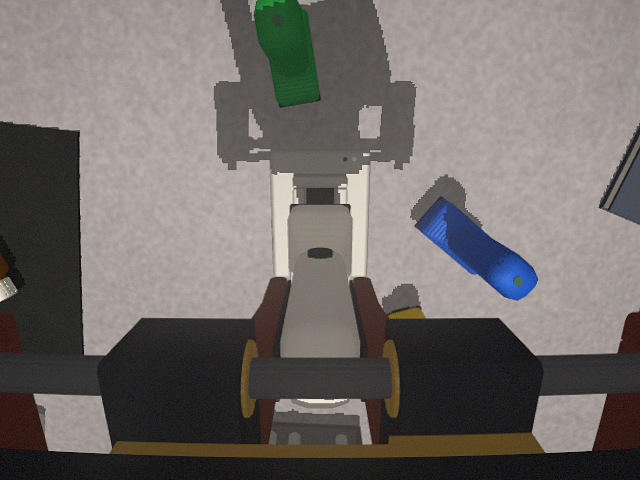

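The side view shows the reader held upright at (235,205), clear of its stand, and the bottle still label-up at (375,350). I move over the bottle and turn to match it.

```bash

python3 -m handwheel '[{"gripper":1,"tx":-0.003,"ty":-0.03,"tz":0,"rx":0,"ry":0,"rz":0},{"gripper":1,"tx":-0.003,"ty":-0.046,"tz":0,"rx":0,"ry":0,"rz":0},{"gripper":1,"tx":-0.003,"ty":-0.05,"tz":0,"rx":0,"ry":0,"rz":0},{"gripper":1,"tx":-0.003,"ty":-0.05,"tz":0,"rx":0,"ry":0,"rz":0},{"gripper":1,"tx":-0.003,"ty":-0.05,"tz":0,"rx":0,"ry":0,"rz":0},{"gripper":1,"tx":-0.003,"ty":-0.05,"tz":0,"rx":0,"ry":0,"rz":0},{"gripper":1,"tx":-0.003,"ty":-0.04,"tz":0,"rx":0,"ry":0,"rz":0},{"gripper":1,"tx":-0.003,"ty":-0.02,"tz":0,"rx":0,"ry":0,"rz":0}]'; python3 -m handwheel '[{"gripper":1,"tx":0,"ty":0,"tz":0,"rx":0,"ry":0,"rz":-8},{"gripper":1,"tx":0,"ty":0,"tz":0,"rx":0,"ry":0,"rz":-8},{"gripper":1,"tx":0,"ty":0,"tz":0,"rx":0,"ry":0,"rz":-8},{"gripper":1,"tx":0,"ty":0,"tz":0,"rx":0,"ry":0,"rz":0},{"gripper":1,"tx":0,"ty":0,"tz":0,"rx":0,"ry":0,"rz":0}]'; python3 go.py 536.2 -146.2 320 116.6
python3 - <<'E'
from h import *
p=shot('side'); save(p,'s10'); p=shot('wrist'); save(p,'w10')
P=cloud(p); np.save('w10.npy',P)
o=ctrl.get_obs(); M=R.from_rotvec(o['orientation']).as_matrix()
L=(P-o['ee_pos'])@M   # tool coords
k=(abs(L[...,1])<14)&(L[...,2]>115)&(L[...,2]<300)&(abs(L[...,0])<45)
for z in range(120,300,8):
    q=k&(L[...,2]>=z)&(L[...,2]<z+8)
    if q.sum()>8: print(z,q.sum(),'x',np.percentile(L[q][:,0],[2,50,98]).round(1),'y',np.percentile(L[q][:,1],[2,50,98]).round(1))
E
```

```text
t: 13.8
ee_pos: [536.3, -148.1, 380.5]
orientation: [0.066, -3.139, -0.001]
ft_force: [0.4, -0.6, -0.7]
width: 25.8
t: 14.42
ee_pos: [536.5, -145.9, 381.3]
orientation: [0.717, -3.058, -0.001]
ft_force: [-0.5, -0.3, -1.0]
width: 26.1
t 14.425 pos [ 536.5 -145.9  381.3] psi 116.39 tilt 0.05 w 26.1 F [-0.46 -0.34 -1.04]
tool shift mm [ 0.4 -0.1 61.3] rz -0.21 rotvec to [ 0.04 -0.03 -0.21]
120 2357 x [-13.3   8.7  13.6] y [-13.3  -0.1  13.2]
128 1525 x [ 3.7 13.4 15.7] y [-13.3  -0.1  13.2]
136 802 x [ 7.3 14.4 15.9] y [-13.4  -0.1  13.4]
144 673 x [ 7.  14.4 15.8] y [-13.3  -0.   13.6]
152 579 x [ 7.1 14.3 15.8] y [-13.5  -0.   13.5]
160 492 x [ 7.3 14.4 15.9] y [-13.5   0.3  13.5]
168 432 x [ 7.1 14.4 15.8] y [-13.5  -0.   13.5]
176 365 x [ 7.2 14.4 15.8] y [-13.3   0.4  13.3]
184 286 x [ 7.8 14.7 15.7] y [-12.4  -0.3  11.8]
192 347 x [ 7.7 15.6 17.8] y [-12.1  -0.5  11.6]
200 169 x [ 7.3 14.1 17.7] y [-12.5   0.5  12.1]
208 1109 x [ 7.4 17.9 23.8] y [-13.5  -0.   13.5]
216 1071 x [21.4 27.5 31.8] y [-13.5  -0.   13.5]
224 199 x [31.6 32.3 32.6] y [-13.   -0.   13.2]
232 110 x [31.9 32.4 32.7] y [-13.4   0.   13.3]
240 96 x [32.  32.5 32.7] y [-13.4   0.3  13.8]
```

View pics/w10.png

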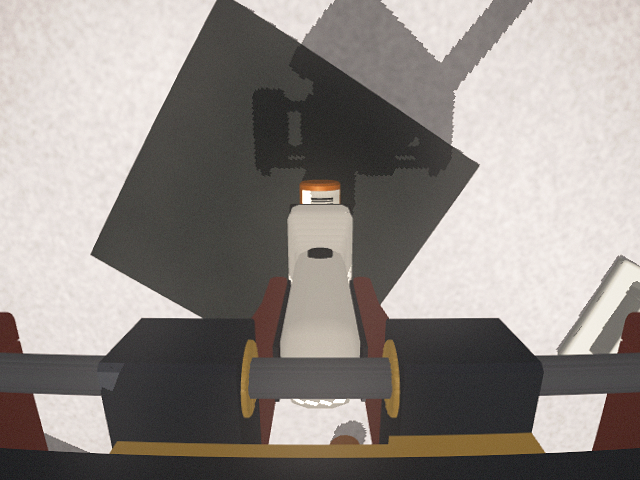

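View pics/s10.png

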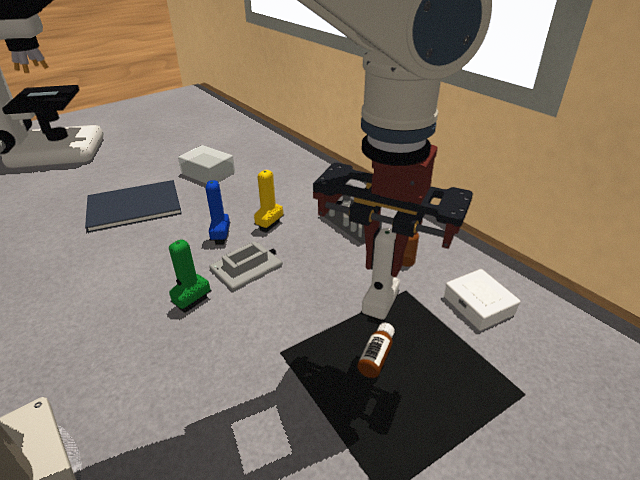

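The reader is straight in the fingers (handle face at tool x 15.9, head at 32.7) and in line with the bottle, whose end shows at (320,190). I descend to just above it.

```bash

python3 -m handwheel '[{"gripper":1,"tx":0,"ty":0,"tz":0.02,"rx":0,"ry":0,"rz":0},{"gripper":1,"tx":0,"ty":0,"tz":0.02,"rx":0,"ry":0,"rz":0},{"gripper":1,"tx":0,"ty":0,"tz":0.02,"rx":0,"ry":0,"rz":0},{"gripper":1,"tx":0,"ty":0,"tz":0.01,"rx":0,"ry":0,"rz":0},{"gripper":1,"tx":0,"ty":0,"tz":0,"rx":0,"ry":0,"rz":0},{"gripper":1,"tx":0,"ty":0,"tz":0,"rx":0,"ry":0,"rz":0}]'; for i in 1 2 3; do python3 go.py 536.2 -146.2 299 116.6; python3 - <<'E'
from h import *
p=shot('side'); save(p,'s11'); 
E
done
python3 - <<'E'
from h import *
im=cv2.imread('pics/s11.png'); cv2.imwrite('pics/s11c.png',cv2.resize(im[230:400,290:490],None,fx=3.5,fy=3.5,interpolation=2))
E
```

```text
t: 15.28
ee_pos: [536.9, -146.4, 312.3]
orientation: [-0.72, 3.057, -0.001]
ft_force: [-0.3, -0.0, -1.9]
width: 26.0
t 15.275 pos [ 536.9 -146.4  312.3] psi 116.51 tilt 0.06 w 26.0 F [-0.32 -0.   -1.9 ]
tool shift mm [ 0.5  0.5 13.3] rz -0.09 rotvec to [-0.04  0.05 -0.09]
t 15.325 pos [ 536.9 -146.4  312.5] psi 116.51 tilt 0.08 w 26.1 F [ 0.2   0.37 -1.25]
tool shift mm [ 0.5  0.5 13.5] rz -0.09 rotvec to [-0.06  0.06 -0.09]
t 15.375 pos [ 536.8 -146.4  312.5] psi 116.52 tilt 0.08 w 25.7 F [ 0.17  0.03 -2.53]
tool shift mm [ 0.5  0.5 13.5] rz -0.08 rotvec to [-0.06  0.06 -0.08]
```

View pics/s11c.png

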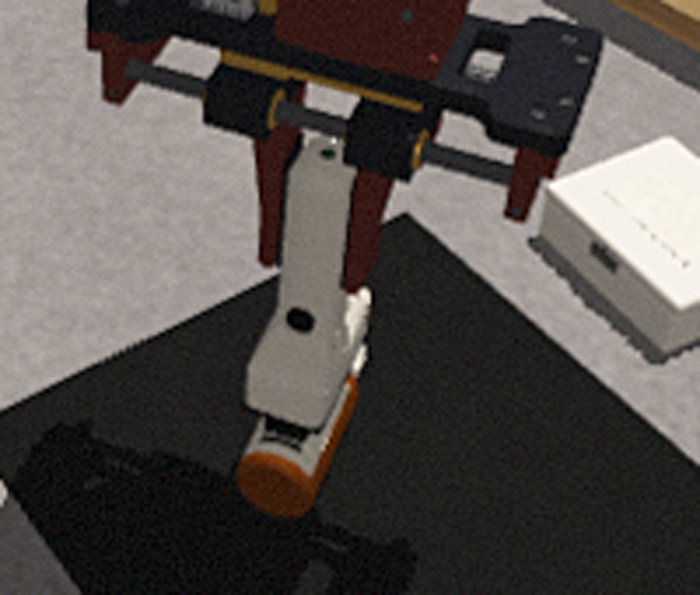

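The nose is just above the label and centred across the bottle. I lower in small steps and watch the force.

```bash

python3 -m handwheel '[{"gripper":1,"tx":0,"ty":0,"tz":0.004,"rx":0,"ry":0,"rz":0},{"gripper":1,"tx":0,"ty":0,"tz":0.003,"rx":0,"ry":0,"rz":0},{"gripper":1,"tx":0,"ty":0,"tz":0.002,"rx":0,"ry":0,"rz":0},{"gripper":1,"tx":0,"ty":0,"tz":0.001,"rx":0,"ry":0,"rz":0},{"gripper":1,"tx":0,"ty":0,"tz":0,"rx":0,"ry":0,"rz":0}]';cat > ff.py <<'E'
from h import *
F=[];Z=[]
for i in range(6):
    p=viewer.get_image('side'); o=ctrl.get_obs(); F.append(o['ft_force']); Z.append(o['ee_pos'])
print(np.mean(F,0).round(2),np.std(F,0).round(2),np.mean(Z,0).round(2))
E
python3 ff.py
```

```text
t: 16.05
ee_pos: [536.5, -146.3, 301.6]
orientation: [0.721, -3.058, -0.0]
ft_force: [-0.1, -0.6, -0.1]
width: 25.8
[-0.7   0.05 -0.75] [0.43 0.52 0.54] [ 536.51 -146.34  301.73]
```

```bash

python3 -m handwheel '[{"gripper":1,"tx":0,"ty":0,"tz":0.001,"rx":0,"ry":0,"rz":0},{"gripper":1,"tx":0,"ty":0,"tz":0.001,"rx":0,"ry":0,"rz":0},{"gripper":1,"tx":0,"ty":0,"tz":0.001,"rx":0,"ry":0,"rz":0},{"gripper":1,"tx":0,"ty":0,"tz":0,"rx":0,"ry":0,"rz":0},{"gripper":1,"tx":0,"ty":0,"tz":0,"rx":0,"ry":0,"rz":0}]'
python3 ff.py; python3 go.py 536.2 -146.2 299 116.6;  python3 - <<'E'
from h import *; from bot import fit; from lab import lab
o=ctrl.get_obs()
p=shot('side'); save(p,'s12'); im=cv2.imread('pics/s12.png'); cv2.imwrite('pics/s12c.png',cv2.resize(im[230:400,290:490],None,fx=3.5,fy=3.5,interpolation=2))
p=shot('wrist'); save(p,'w12')
P=cloud(p); M=R.from_rotvec(o['orientation']).as_matrix()
L=(P-o['ee_pos'])@M
k=(abs(L[...,1])<14)&(L[...,2]>128)&(L[...,2]<250)&(abs(L[...,0])<45)
for z in [136,168,200,232,240]:
    q=k&(L[...,2]>=z)&(L[...,2]<z+8)
    if q.sum()>8: print(z,q.sum(),'x98',np.percentile(L[q][:,0],98).round(1))
E
```

```text
t: 16.98
ee_pos: [536.6, -146.3, 298.8]
orientation: [-0.721, 3.058, -0.0]
ft_force: [-0.8, -1.0, 1.8]
width: 26.0
[-0.97 -0.41  1.69] [0.53 0.79 0.42] [ 536.57 -146.32  298.74]
t 17.275 pos [ 536.5 -146.3  298.7] psi 116.52 tilt 0.01 w 26.0 F [-1.67 -0.07  2.15]
tool shift mm [ 0.3  0.3 -0.3] rz -0.08 rotvec to [-0.    0.   -0.08]
136 798 x98 15.8
168 417 x98 15.8
200 167 x98 17.7
232 112 x98 32.7
240 92 x98 32.8
```

View pics/s12c.png

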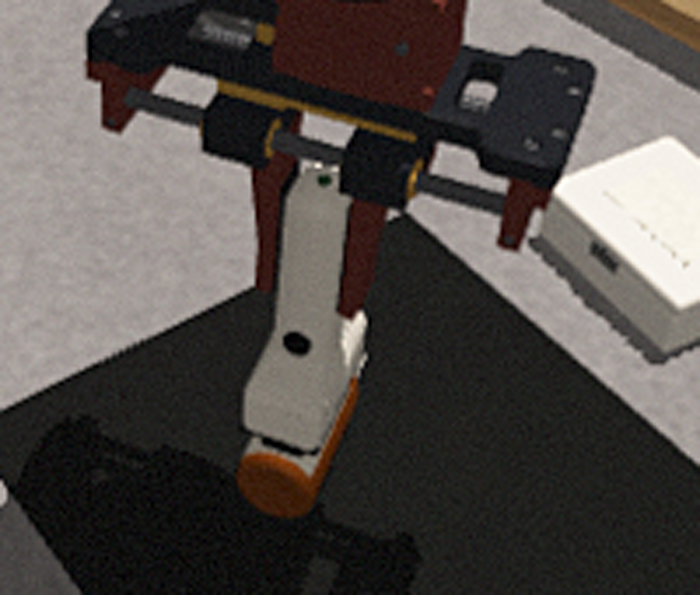

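View pics/w12.png

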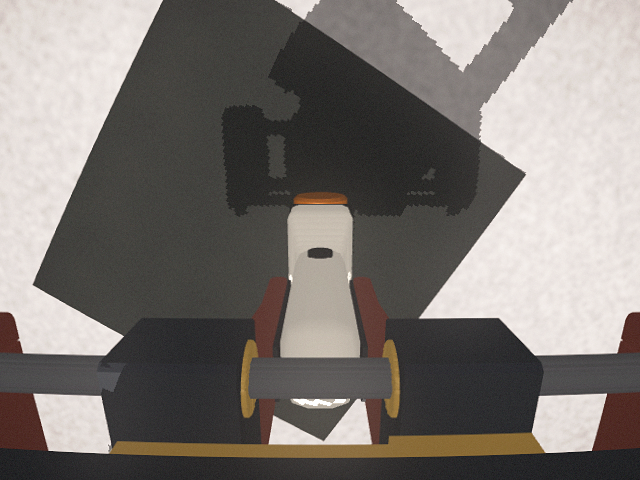

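The nose sits on the label with about 3.4 N. The reader is upright and the bottle's end is in line with it at (320,199), so I hand in.

```bash
python3 -c "
from workcell import ctrl
print(ctrl.close_job())"
```

```text
the job is handed in; nothing more can be done
None
```

The job is handed in at about 17 s of the 61 s allowed, with the reader still held on the bar code. `ctrl.close_job()` gives no verdict, so whether it passed is not confirmed.

- **Rolling the bottle:** I pushed it about 27 mm along the mat with both fingertips, keeping it on the mat throughout. It stopped with the label about 5° past straight up by the wrist camera; the limit is 20°. An earlier reading, taken with the fingers still touching it, gave about 8°.
- **Reader:** I took the white reader from its stand by the handle. It sits straight in the fingers and is turned to within about 0.1° of the bottle's axis.
- **Final contact:** the nose is within about 1 mm of the label's middle by the arm's position, allowing about 2 mm for calibration. The force is about 3.4 N with about 4 mm of give, and the grip opening is 26 mm. The force is the change from the unloaded reading, which wanders by about 0.5 N.
- **Label under the nose:** once the reader was on it, the bar code could not be seen, so its angle was not measured again. The bottle did not look as if it had moved.
- **Bystanders:** the arm did not go near the spare bottle, slide box, tube rack or coloured look-alikes. I did not measure their positions again.
- **Mishaps:** my first three move commands were refused because rows need every key, and the arm did not move. One position reading taken before the arm had settled was about 4 mm off, and I corrected for it before gripping.

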